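# Check a temperature probe in the calibrator

### The arm

A 6-joint arm with a two-finger parallel gripper is mounted at the origin on a cart in front of the work surface, level with it; the furniture and walls round the work are solid. World frame = base frame: x ahead of the robot, y to its left, z up, the work surface at z = 0. Lengths are in m, angles in rad, forces in N, time in s.
With the tool pointing down it reaches from about 0.325 to 0.75 m from the base axis. Payload 7.6 kg.
Tool frame: the origin (TCP) lies at the very end of the fingers, on their centre line; the grasp point (between the pads) lies 19 mm behind it (grip_depth is the distance from the TCP to the grasp point, in m); z points along the fingers, x is the direction in which the jaws open and shut, and the axes are right-handed (so a half turn about z gives the same grasp; the last joint's range is limited). The gripper opens to 85 mm and grips with 20 to 120 N. Pads are 22 mm wide; open, the fingers measure 114 mm over their backs; the gripper's body (76 mm by 85 mm) begins 54 mm behind the grasp point. The pads swing forward as they close: fully open they stand 13 mm farther back than shut.
Start: joints at [-1.178, 0.052, 1.401, -0, 1.689, -0.07], TCP at [0.234, -0.47, 0.231] pointing down, gripper open.
Joint ranges: [-2.9, 2.9], [-0.91, 2.17], [0.12, 2.37], [-1.06, 4.2], [0.26, 2.73], [-2.93, 2.93]. Speed limits (rad/s): [2.57, 2.57, 3.01, 3.14, 3.14, 3.14].

### API

Orientations are given as a unit quaternion [w, x, y, z].
In Python, from station import get_obs, capture, camera_params, job_done, find_in, grip_depth gives the robot as it stands. The module is installed in compiled form; this text tells all that it offers.
- The arm moves only by the tool drive_tool, never from a script. Its argument "increments" is a list of rows, each a list of 7 numbers: the opening, from 0 (shut) to 1 (fully open), then the shift along the tool's x, y, z in mm, then the turn, a rotation vector about the tool's x, y, z in rad. A call has 1 to 10 rows; each row shifts and turns the commanded pose from where the row before left it, along the tool's axes as they then stand; what a row does not reach is not made up. A row lasts 1/10 s, in which the tool goes at most 50 mm and 8.59 degrees, less where a joint would pass 70% of its speed; a pose out of reach is approached as far as the arm can. A call is refused whole if a number of a shift passes 50 or a number of a turn 0.15, either way. A call with a gripper value outside its range is refused whole. The fingers move at their own pace and stop on an object; "grip_force" is the grip in N (left out, the last holds). Time passes only in rows, so rows that do not move let the fingers close. It gives the time, the measured TCP pose, the force and the opening at its end, in the units of the state.
- get_obs(): the state, without advancing time (a new reading comes with each control period).
- capture(name): name is "scene" or "top" or "wrist"; returns the picture (400x640x3 uint8, red, green, blue); there is no depth.
- camera_params(name): a dict with "fx", "fy", "cx", "cy" (pixels), "k1" (the pictures are not rectified: a ray, as slopes to the right and down, at radius r is drawn at 1 + k1 r^2 times it, then the intrinsics apply), "rvec" (rotation vector, rad) and "tvec" (3), from world to camera coordinates, as OpenCV has them. Camera axes: x right, y down, z forward; pixel columns grow to the right and rows downward; lengths in m; the calibration is good to about 2 mm. A picture is of the moment at which its call begins: read the wrist's pose just before it. camera_params takes no time and is no camera call; for the wrist camera it gives the pose at the moment of the call.
- job_done(): hands the job in, once; it reports no verdict.
Trained networks look in the newest picture that a camera, given by its name, has taken for a name from the list of things; names that differ only in an ending like _2 or _b are one class to them, and where a whole thing is asked for, a point or a joint stands for the part that bears it (a point fixed in the world has none). Each returns a list of dicts, best first, with "p" (0 to 1); they miss things now and then, are a little off and sometimes report something else, mostly with a low value. They report only what shows in the picture. A call takes as long as a camera call. They do not tell look-alikes from the thing itself.
- find_in(camera, name): "at" ([row, column] in pixels, amid what is visible of it).
The state is a dict: "clock": time; "joints": joint angles; "qd": joint speeds; "effort": joint torques, N m; "ee_pos": TCP position; "orientation": TCP orientation; "contact_force": force on the tool from outside, world axes, zero at the start; "moment": the same for the moment, N m; "gripper_width": finger opening in m.
Only numpy, scipy, OpenCV 4.12 (cv2) and the standard library are available. Lean on these libraries where they do the work, as an engineer would, in place of code of your own. Each camera call takes 0.05 s, during which the arm holds its last target. There are 200 camera calls.

### The job

The temperature probe is parked in the slanted holster. Take it out, stand it upright in the wooden stand and let go; then take it again by its cap and lower it gently, without dropping it, into the port on top of the calibrator until it rests there, and let go. Last, press its cap down until the probe is fully home, with the cap flush on the calibrator, leaving the things around undisturbed.

Things in the scene. Friction and masses are not known exactly. Their poses are not given: they have to be found in the camera images.
- probe: Loose rod-shaped temperature probe, 134 mm long, 90 g: round steel shaft, 12 mm in diameter, 110 mm long, its tip tapering over the last 6 mm to 5 mm; at the other end a round black cap, 26 mm in diameter, 24 mm high, flat on top. Origin at the very tip, z along the shaft to the cap (shaft z = 0 to 110 mm, cap 110 to 134 mm). At the start it sits 40 mm deep in the holster.
- probe_cap (a point): Centre of the flat top of the probe's cap, 134 mm from the tip; axes as the probe's.
- holster: Fixed grey holster on a base plate 120 x 80 x 8 mm: a short square tube, 25 mm wide outside, 15 mm inside, 40 mm deep, slanting up at 50 degrees from level towards the holster's +x. Origin under the middle of the base plate, z up; the bore's bottom centre, where the tip rests, is at (-40, 0, 24) mm. The probe slides out along the tube's axis.
- stand: Fixed wooden stand: block 80 x 80 mm, 48 mm high, on a foot 110 x 110 x 6 mm, with one upright hole in the middle of its top. Origin under its centre, z up.
- stand_hole (a point): Centre of the mouth of the stand's hole, at its top face, 48 mm above the table. The hole is 15 mm in diameter, chamfered by 4 mm, 42 mm deep; a probe standing in it has its cap's top 140 mm above the table.
- calibrator: Fixed grey calibrator: block 120 (x) x 100 (y) x 118 mm high, black front panel on its -x face, one upright port in the middle of its flat top, with a flush steel ring round it. Origin under its centre, z up.
- port (a point): Centre of the port's mouth, at the top face, 118 mm above the table. The bore is 15 mm in diameter with a 3 mm chamfer. A lowered probe comes to rest on a stiff contact 100 mm deep, with its cap 10 mm above the calibrator; pressed with more than about 8 N it goes down 10 mm more until the cap's underside meets the top face, and stays there.
- hygrometer: Bystander: round dial gauge 60 mm in diameter, 19 mm high, loose. Origin under its centre.
- label_roll: Bystander: roll of labels 55 mm in diameter, 25 mm high, loose. Origin under its centre.
- dropper: Bystander: brown dropper bottle 33 mm in diameter, 102 mm high, loose. Origin under its centre.
Mind the look-alikes: they are no part of the job. What is shaped like the probe but orange is not meant. Of the things that look like the stand, take the one that is nearest to the robot's base at the start.

How it is judged:
On the way, in this order (a step that is already met when the one before it is completed fails the run):
1. the probe stands upright in the stand's hole, let go (horizontal distance between probe and stand_hole below 0.008 m and z of probe in the frame of stand_hole below -0.028 m and angle between probe's own z axis and vertical below 0.15 rad and contact force between the fingers and probe below 0.1 N), for 0.2 s.
2. the probe is lifted clear of the stand, held by its cap (z of probe in the frame of stand_hole above 0 m and contact force between the fingers and probe above 1 N and distance between the grasp point and probe_cap below 0.04 m), for 0.1 s.
3. the probe stands in the calibrator's port, let go (horizontal distance between probe and port below 0.006 m and z of probe in the frame of port below -0.095 m and angle between probe's own z axis and vertical below 0.1 rad and contact force between the fingers and probe below 0.1 N), for 0.2 s.
4. the probe is pressed down (over 4 N on the calibrator) and is fully home (z of probe in the frame of port below -0.108 m and contact force between probe and calibrator above 4 N and contact force between the fingers and probe above 3 N), for 0.1 s.
At the end, for the whole second after the job is handed in: The probe stands at rest in the calibrator's port, upright within 0.06 rad, with its tip more than 108 mm below the port's mouth (cap within 2 mm of the top face) and within 6 mm of the port's axis (horizontal distance between probe and port below 0.006 m and z of probe in the frame of port below -0.108 m and angle between probe's own z axis and vertical below 0.06 rad and linear speed of probe below 0.02 m/s); the robot touches nothing.
It fails at once if a bystander (dial gauge, label roll or dropper bottle) is shifted by more than 30 mm (distance of any of hygrometer, label_roll, dropper from where it was at the start of the episode above 0.03 m).
It fails at once if the probe is dropped into the port (falls faster than 0.5 m/s inside it) (horizontal distance between probe and port below 0.008 m and z of probe in the frame of port below 0 m and linear speed of probe above 0.5 m/s).
It also fails if it takes over 72 s, if anything falls off the work surface, if the arm or the gripper's body presses on something with over 40 N, if the wrist force passes 120 N, or if a joint passes its speed limit or range.

## Working session

There is one attempt and no reset: what is moved stays moved. The work goes in short steps, Python scripts to look and compute and a tool call to move; the robot and the scene stay as the last step left them, time stands still between calls to the robot, and variables do not carry over. Pictures are saved under pics/ and viewed, and the job is handed in when it is done.

Besides the shell and the picture viewer there is one more tool, called by a JSON object that holds its "op" and its "data". drive_tool: Moves the arm, as the interface text tells. Its arguments: {"type":"object","properties":{"increments":{"type":"array","items":{"type":"array","items":{"type":"number"}}},"grip_force":{"type":"number"}},"required":["increments"]}

```bash
mkdir -p pics
cat > h.py <<'E'
import numpy as np, cv2
from scipy.spatial.transform import Rotation as R
from station import *
def cam(n):
    c=camera_params(n); return c,R.from_rotvec(np.ravel(c['rvec'])).as_matrix(),np.ravel(c['tvec'])
def ray(c,px):
    P,M,t=c; r,q=px
    d=np.array([(q-P['cx'])/P['fx'],(r-P['cy'])/P['fy']]); u=d.copy()
    for _ in range(20): u=d/(1+P['k1']*(u@u))
    return -M.T@t, M.T@np.array([u[0],u[1],1])
def atz(c,px,z):
    o,d=ray(c,px); return o+d*(z-o[2])/d[2]
def proj(c,X):
    P,M,t=c; p=M@np.asarray(X)+t; u=p[:2]/p[2]; u=u*(1+P['k1']*(u@u)); return np.array([u[1]*P['fy']+P['cy'],u[0]*P['fx']+P['cx']])
def tri(obs):
    A=0;b=0
    for c,px in obs:
        o,d=ray(c,px); d=d/np.linalg.norm(d); Q=np.eye(3)-np.outer(d,d); A=A+Q; b=b+Q@o
    return np.linalg.solve(A,b)
def shot(n,f):
    im=capture(n); cv2.imwrite('pics/'+f,im[:,:,::-1]); return im
E
python3 - <<'E'
from h import *
np.set_printoptions(precision=3,suppress=True)
for n in('scene','top'):
    shot(n,n+'0.png'); c=cam(n); print(n,c[0]['fx'],-c[1].T@c[2])
    for t in('probe','probe_cap','holster','stand','stand_hole','calibrator','port','hygrometer','label_roll','dropper'):
        try: print(t,[(np.round(d['at']),round(d['p'],2),atz(c,d['at'],0)[:2]) for d in find_in(n,t)])
        except Exception as e: print(t,e)
print(get_obs(),grip_depth)
E
```

```text
scene 410.5153276148444 [-0.236  0.634  0.664]
probe [(array([226., 249.]), 0.67, array([0.611, 0.081])), (array([346., 233.]), 0.67, array([0.287, 0.369])), (array([199., 312.]), 0.56, array([ 0.583, -0.152]))]
probe_cap [(array([346., 230.]), 0.82, array([0.29 , 0.372])), (array([224., 248.]), 0.63, array([0.622, 0.073])), (array([194., 313.]), 0.58, array([ 0.603, -0.175]))]
holster [(array([234., 314.]), 0.7, array([ 0.441, -0.018]))]
stand [(array([181., 335.]), 0.94, array([ 0.615, -0.294])), (array([163., 356.]), 0.7, array([ 0.651, -0.453])), (array([276., 276.]), 0.32, array([0.386, 0.169]))]
stand_hole [(array([180., 340.]), 0.59, array([ 0.605, -0.308])), (array([162., 360.]), 0.59, array([ 0.645, -0.472]))]
calibrator [(array([253., 202.]), 0.66, array([0.6  , 0.244]))]
port [(array([257., 202.]), 0.91, array([0.586, 0.255]))]
hygrometer []
label_roll [(array([273., 276.]), 0.97, array([0.393, 0.161])), (array([194., 263.]), 0.24, array([ 0.727, -0.068]))]
dropper [(array([193., 262.]), 0.53, array([ 0.736, -0.07 ]))]
top 418.59665549057775 [ 0.416 -0.08   1.312]
probe [(
[... 695 characters left out ...]
array([198., 204.]), 0.74, array([0.522, 0.304])), (array([228., 305.]), 0.27, array([ 0.434, -0.017]))]
hygrometer [(array([243., 362.]), 0.51, array([ 0.39 , -0.198]))]
label_roll [(array([239., 243.]), 0.62, array([0.393, 0.175]))]
dropper []
{'clock': 1.1, 'joints': array([-1.178,  0.052,  1.401, -0.   ,  1.689, -0.07 ]), 'qd': array([-0.001, -0.001, -0.001, -0.003, -0.001,  0.   ]), 'effort': array([ -0.001, -38.154, -36.031,  -0.   ,   0.   ,   0.   ]), 'ee_pos': array([ 0.234, -0.47 ,  0.231]), 'orientation': array([ 0.   ,  0.85 , -0.526,  0.   ]), 'contact_force': array([ 0.597,  0.459, -0.624]), 'moment': array([-0.04 ,  0.006, -0.004]), 'gripper_width': 0.08540773819545742} 0.0187
```

```bash
ls pics
```

```text
scene0.png
top0.png
```

View pics/scene0.png

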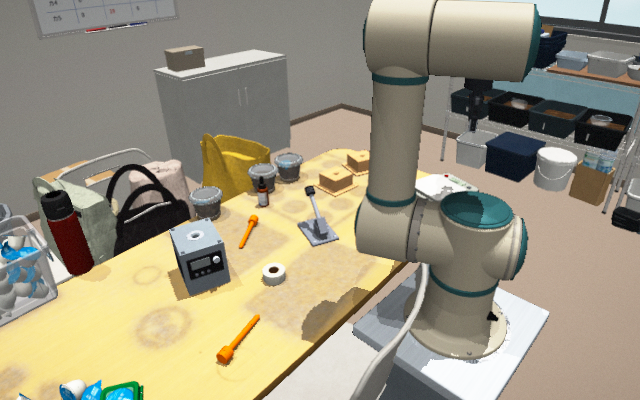

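View pics/top0.png

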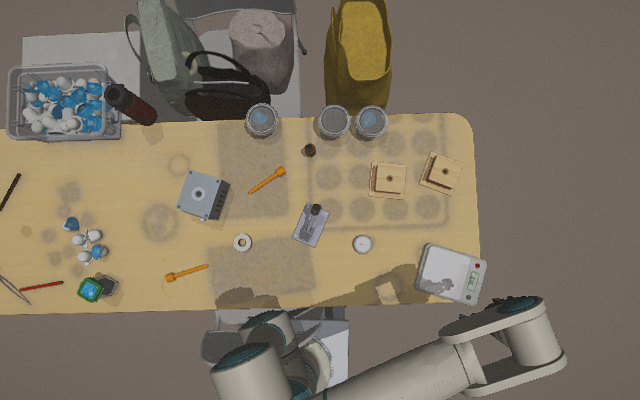

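Run:
```python
import cv2,numpy as np
t=cv2.imread('pics/top0.png');s=cv2.imread('pics/scene0.png')
z=lambda im,r,c,h=30,w=40:cv2.resize(im[r-h:r+h,c-w:c+w],(400,300),interpolation=cv2.INTER_CUBIC)
cv2.imwrite('pics/z0.png',np.vstack([np.hstack([z(t,225,312),z(s,215,315)]),np.hstack([z(t,195,203),z(t,179,388)])]))
```

```text
(no output)
```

View pics/z0.png

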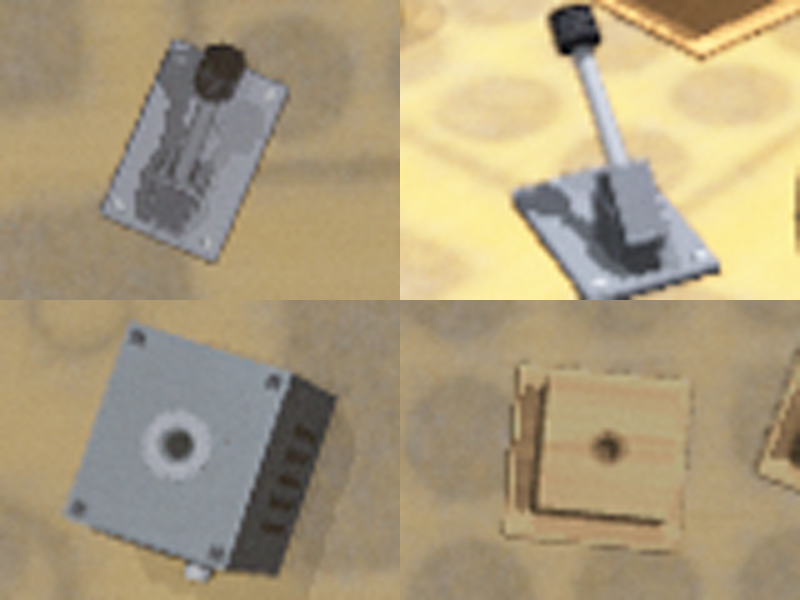

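Run:
```python
from h import *
np.set_printoptions(precision=4,suppress=True)
t=cam('top');s=cam('scene')
print('port',atz(t,(193.6,198.4),.118),atz(s,(236,195.5),.118))
print('hole',atz(t,(178.4,389.6),.048),atz(s,(171.5,335.5),.048))
print('cap',tri([(t,(209.6,316)),(s,(191,310))]))
K=np.array([(178,40),(288,92),(216,262),(102,212)])/5
C=np.array([atz(t,(195+y,272+x),.008) for x,y in K]); c=C.mean(0)
v=(C[0]+C[1]-C[2]-C[3])[:2]; print('holster',c,np.linalg.norm(v)/2,'yaw',np.arctan2(v[1],v[0])); v/=np.linalg.norm(v)
ax=np.array([*(v*np.cos(np.radians(50))),np.sin(np.radians(50))])
tip=np.array([*(c[:2]-.04*v),.024]); print('tip',tip,'ax',ax,'cap mid',tip+.122*ax,'top',tip+.134*ax)
print('dropper',atz(t,(150,309),.1),'hyg',atz(t,(243,362),.02))
K=np.array([(135,325-300),(292,373-300),(215+10,572-300),(66,517-300)])/5
C=np.array([atz(t,(165+y,163+x),.118) for x,y in K]);print('cal',C.mean(0))
print(proj(s,(tip+.122*ax)),proj(t,(tip+.122*ax)))
```

```text
port [0.5234 0.2872 0.118 ] [0.5191 0.2893 0.118 ]
hole [ 0.5893 -0.2726  0.048 ] [ 0.5957 -0.2773  0.048 ]
cap [ 0.486  -0.0524  0.1078]
holster [ 0.4423 -0.0367  0.008 ] 0.11588223880364462 yaw -0.38381994811670445
tip [ 0.4052 -0.0217  0.024 ] ax [ 0.596  -0.2407  0.766 ] cap mid [ 0.478  -0.0511  0.1175] top [ 0.4851 -0.0539  0.1266]
dropper [ 0.6608 -0.0276  0.1   ] hyg [ 0.3913 -0.1945  0.02  ]
cal [0.5215 0.2857 0.118 ]
[189.0669 311.7151] [212.1052 315.3102]
```

```bash
cat >> h.py <<'E'
np.set_printoptions(precision=4,suppress=True)
def pose():
    o=get_obs(); q=o['orientation']; return np.array(o['ee_pos']),R.from_quat([q[1],q[2],q[3],q[0]]),o
def tool(z,x):
    z=np.array(z,float)/np.linalg.norm(z); x=np.array(x,float); x=x-z*(x@z); x/=np.linalg.norm(x)
    return R.from_matrix(np.c_[x,np.cross(z,x),z])
def plan(p1,R1,n,p0=None,R0=None):
    if p0 is None: p0,R0,_=pose()
    D=R0.inv()*R1; w=D.as_rotvec()/n; S=sum(R.from_rotvec(w*i).as_matrix() for i in range(n))
    d=np.linalg.solve(S,R0.inv().apply(np.array(p1)-p0))
    print('rows',n,'d',np.round(d*1000,1),'w',np.round(w,4))
    p,Q=p0,R0
    for i in range(n): p=p+Q.apply(d);Q=Q*R.from_rotvec(w)
    M=n//2; q,W=p0,R0
    for i in range(M): q=q+W.apply(d);W=W*R.from_rotvec(w)
    print(' mid',q,'end',p); return p,Q
yaw=-.384; A=np.array([.6428*np.cos(yaw),.6428*np.sin(yaw),.766]); TIP=np.array([.405,-.0225,.024])
H=-np.array([-np.sin(yaw),np.cos(yaw),0])
E
python3 - <<'E'
from h import *
p,Q=plan([.5,-.15,.3],tool([0,0,-1],H),10)
p,Q=plan(TIP+.24*A,tool(-A,H),6,p,Q)
E
```

```text
rows 10 d [-30.6 -30.   -6.9] w [-0.     -0.      0.0847]
 mid [ 0.3328 -0.2813  0.2657] end [ 0.5  -0.15  0.3 ]
rows 6 d [-13.8  -7.5  14.1] w [-0.1164  0.     -0.    ]
 mid [ 0.5316 -0.1182  0.2555] end [ 0.548  -0.0803  0.2078]
```

{"op": "drive_tool", "data": {"increments": [[1,-30.6,-30,-6.9,0,0,0.0847],[1,-30.6,-30,-6.9,0,0,0.0847],[1,-30.6,-30,-6.9,0,0,0.0847],[1,-30.6,-30,-6.9,0,0,0.0847],[1,-30.6,-30,-6.9,0,0,0.0847],[1,-30.6,-30,-6.9,0,0,0.0847],[1,-30.6,-30,-6.9,0,0,0.0847],[1,-30.6,-30,-6.9,0,0,0.0847],[1,-30.6,-30,-6.9,0,0,0.0847],[1,-30.6,-30,-6.9,0,0,0.0847]]}}

```text
clock: 2.1
ee_pos: [0.5017, -0.1484, 0.301]
orientation: [0.0, -0.558, 0.83, -0.0]
contact_force: [0.6, -0.4, 0.5]
gripper_width: 0.0858
```

{"op": "drive_tool", "data": {"increments": [[1,-13.8,-7.5,14.1,-0.1164,0,0],[1,-13.8,-7.5,14.1,-0.1164,0,0],[1,-13.8,-7.5,14.1,-0.1164,0,0],[1,-13.8,-7.5,14.1,-0.1164,0,0],[1,-13.8,-7.5,14.1,-0.1164,0,0],[1,-13.8,-7.5,14.1,-0.1164,0,0],[1,0,0,0,0,0,0],[1,0,0,0,0,0,0]]}}

```text
clock: 2.9
ee_pos: [0.5486, -0.0804, 0.2074]
orientation: [-0.191, -0.525, 0.779, 0.283]
contact_force: [0.2, 0.0, 0.2]
gripper_width: 0.0853
```

Run:
```python
from h import *
p,Q,o=pose(); print(p,Q.as_matrix(),o['joints'],o['clock'])
c=cam('wrist'); shot('wrist','w1.png')
print([(d['at'],d['p']) for d in find_in('wrist','probe_cap')])
for s in(0.04,.11,.134): print(s,proj(c,TIP+s*A))
plan(TIP+.24*A,tool(-A,H),6)
```

```text
[ 0.5486 -0.0804  0.2074] [[-0.3746 -0.7102 -0.596 ]
 [-0.9272  0.2872  0.2404]
 [ 0.0004  0.6427 -0.7661]] [-0.2541  0.6931  0.7768  0.1182  2.3621  1.755 ] 2.9
[([182.4, 319.5], 0.97), ([49.3, 131.2], 0.79), ([246.9, 158.7], 0.68), ([198.5, 204.1], 0.55)]
0.04 [169.8212 326.008 ]
0.11 [187.4443 326.1817]
0.134 [195.5747 326.2617]
rows 6 d [-0.  -0.2  0.5] w [-0.0011  0.0001 -0.    ]
 mid [ 0.5484 -0.0805  0.2095] end [ 0.548  -0.0803  0.2078]
```

View pics/w1.png

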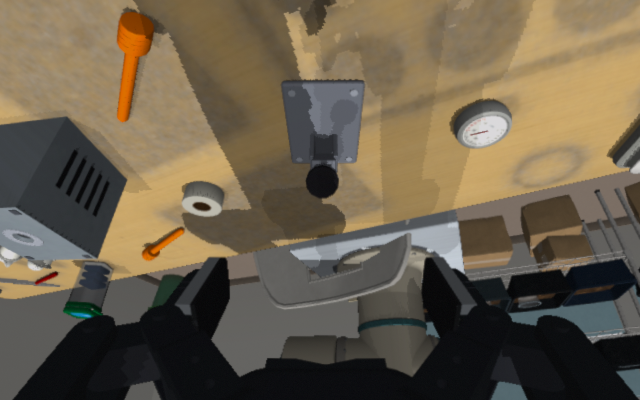

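Run:
```python
import cv2
im=cv2.imread('pics/w1.png');cv2.imwrite('pics/z1.png',cv2.resize(im[70:210,260:390],None,fx=4,fy=4,interpolation=cv2.INTER_CUBIC))
```

```text
(no output)
```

View pics/z1.png

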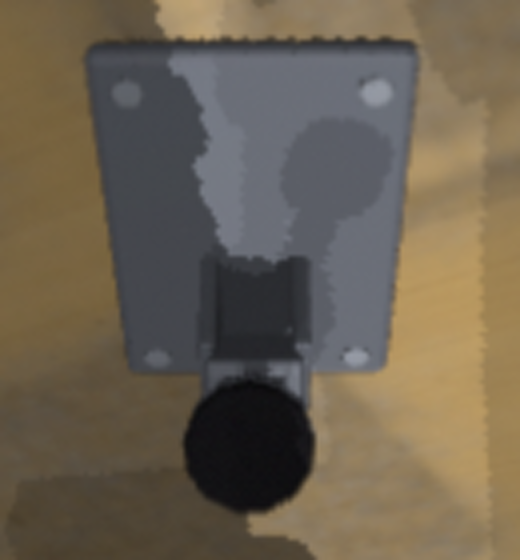

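Run:
```python
from h import *
from scipy.optimize import least_squares
c=cam('wrist'); print(c[0]['fx'],c[0]['fx']*.026/32.5)
loc=np.array([(-60,40,8),(-60,-40,8),(60,-40,8),(60,40,8)])/1000
px=np.array([(130,370),(383,370),(416,50),(89,50)])/4; px=np.c_[70+px[:,1],260+px[:,0]]
cap=np.array([70+445/4,260+249/4])
a50=np.radians(50)
def mod(v):
    Z=R.from_euler('z',v[2]).as_matrix(); o=np.array([v[0],v[1],0])
    L=list(loc)+[np.array([-.04,0,.024])+.134*np.array([np.cos(a50),0,np.sin(a50)])]
    return np.array([proj(c,o+Z@l) for l in L])
f=lambda v:(mod(v)-np.r_[px,[cap]]).ravel()
for f_ in(f,lambda v:f(v)[:8],):
    s=least_squares(f_,[.442,-.037,-.384]); print(s.x,f(s.x).reshape(-1,2))
    Z=R.from_euler('z',s.x[2]).as_matrix();print('tip',s.x[:2]+(Z@[-.04,0,.024])[:2])
o,d=ray(c,cap); 
for D in (c[0]['fx']*.026/32.5,): print('cap top by size',o+d*D, TIP+.134*A)
```

```text
334.4771403792668 0.26758171230341343
[ 0.4451 -0.0359 -0.3799] [[-1.7916 -0.6579]
 [-1.954   0.4804]
 [-2.8966  1.1695]
 [-2.5801 -1.3321]
 [ 9.7538  0.2409]]
tip [ 0.408  -0.0211]
[ 0.442  -0.0347 -0.3806] [[-0.0655 -0.4114]
 [-0.1995  0.2948]
 [ 0.0801  0.9374]
 [ 0.3453 -0.848 ]
 [12.1889  0.3934]]
tip [ 0.4048 -0.0198]
cap top by size [ 0.4871 -0.0524  0.1165] [ 0.4849 -0.0548  0.1266]
```

```bash
cat >> h.py <<'E'
yaw=-.381; e=np.radians(45.7); hv=np.array([np.cos(yaw),np.sin(yaw),0]); A=hv*np.cos(e)+np.array([0,0,np.sin(e)])
A0=hv*np.cos(np.radians(50))+np.array([0,0,np.sin(np.radians(50))])
N0=-hv*np.sin(np.radians(50))+np.array([0,0,np.cos(np.radians(50))])
TIP=np.array([.4427,-.035,.024])-.04*hv+.0015*N0; TIP[2]=.024+.0015*N0[2]
H=-np.array([-np.sin(yaw),np.cos(yaw),0])
E
python3 - <<'E'
from h import *
c=cam('wrist'); print(A,TIP,proj(c,TIP+.134*A),'vs 181.2 322.2')
p,Q=plan(TIP+.16*A,tool(-A,H),4)
p,Q=plan(TIP+.107*A,tool(-A,H),3,p,Q)
E
```

```text
[ 0.6483 -0.2597  0.7157] [ 0.4045 -0.0197  0.025 ] [182.2212 322.6144] vs 181.2 322.2
rows 4 d [-0.7 -3.4 20.9] w [-0.0204  0.0007 -0.0006]
 mid [ 0.5292 -0.0712  0.1748] end [ 0.5082 -0.0613  0.1395]
rows 3 d [-0.   0.  17.7] w [-0.  0.  0.]
 mid [ 0.4968 -0.0567  0.1268] end [ 0.4739 -0.0475  0.1015]
```

{"op": "drive_tool", "data": {"increments": [[1,-0.7,-3.4,20.9,-0.02,0,0],[1,-0.7,-3.4,20.9,-0.02,0,0],[1,-0.7,-3.4,20.9,-0.02,0,0],[1,-0.7,-3.4,20.9,-0.02,0,0],[1,0,0,18,0,0,0],[1,0,0,18,0,0,0],[1,0,0,17,0,0,0],[1,0,0,0,0,0,0]], "grip_force": 40}}

```text
clock: 3.8
ee_pos: [0.4723, -0.0467, 0.1007]
orientation: [-0.211, -0.518, 0.768, 0.313]
contact_force: [0.3, -0.2, -0.3]
gripper_width: 0.0854
```

Run:
```python
from h import *
c=cam('wrist'); shot('wrist','w2.png'); p,Q,o=pose(); print(p,o['contact_force'],TIP+.107*A, proj(c,TIP+.134*A))
```

```text
[ 0.4731 -0.047   0.1014] [-0.1207 -0.3446 -0.3405] [ 0.4739 -0.0475  0.1015] [290.4327 326.9054]
```

View pics/w2.png

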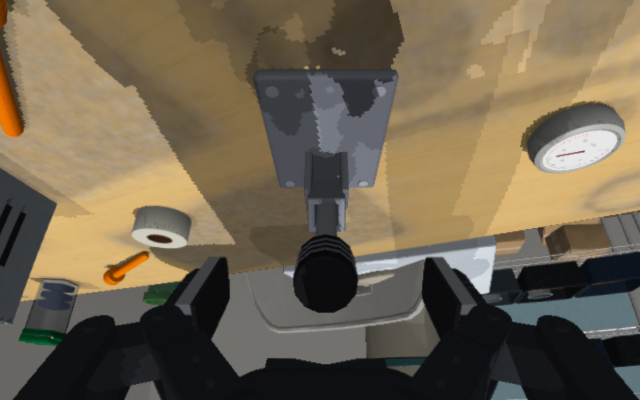

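Run:
```python
from h import *
im=cv2.imread('pics/w2.png'); cv2.imwrite('pics/z2.png',cv2.resize(im[200:340,255:395],None,fx=4,fy=4,interpolation=cv2.INTER_CUBIC))
c=cam('wrist');p,Q,o=pose()
print(c[1]@(TIP+.134*A)+c[2]); print('tool frame of cap top model',Q.inv().apply(TIP+.134*A-p))
oo,d=ray(c,(280,325.5)); print('by ray at depth', Q.inv().apply(oo+d*(c[1]@(TIP+.134*A)+c[2])[2]-p))
print('tcp-axis point', proj(c,p+Q.apply([0,0,-.027])))
```

```text
[0.0007 0.0361 0.1323]
tool frame of cap top model [ 0.0001 -0.0005 -0.0277]
by ray at depth [-0.0005 -0.004  -0.0266]
tcp-axis point [289.2395 326.7743]
```

View pics/z2.png

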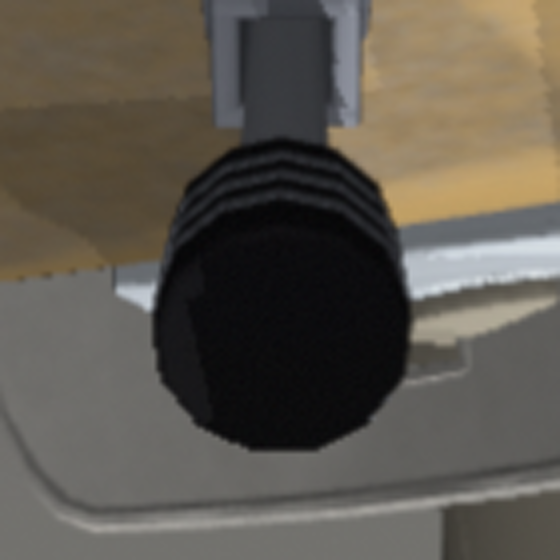

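{"op": "drive_tool", "data": {"increments": [[1,0,-2,1,0,0,0],[0,0,0,0,0,0,0],[0,0,0,0,0,0,0],[0,0,0,0,0,0,0],[0,0,0,0,0,0,0],[0,0,0,0,0,0,0],[0,0,0,0,0,0,0]], "grip_force": 40}}

```text
clock: 4.55
ee_pos: [0.4737, -0.0469, 0.097]
orientation: [-0.212, -0.517, 0.767, 0.314]
contact_force: [0.1, -0.5, 0.7]
gripper_width: 0.025
```

{"op": "drive_tool", "data": {"increments": [[0,0,1.1,-15,0,0,0],[0,0,1.1,-15,0,0,0],[0,0,1.1,-15,0,0,0],[0,0,1.1,-15,0,0,0],[0,0,0,0,0,0,0]]}}

```text
clock: 5.05
ee_pos: [0.5108, -0.0618, 0.1437]
orientation: [-0.211, -0.518, 0.768, 0.314]
contact_force: [0.1, 0.3, -0.6]
gripper_width: 0.0249
```

Run:
```python
from h import *
shot('scene','s1.png'); im=shot('wrist','w3.png'); p,Q,o=pose(); print(p,Q.as_matrix(),o['contact_force'],o['joints'],o['gripper_width'])
a=cv2.imread('pics/s1.png')[100:300,200:400]; cv2.imwrite('pics/v1.png',np.hstack([cv2.resize(a,(400,400)),cv2.resize(im[200:400,220:420,::-1],(400,400))]))
# to stand, 100 mm above: tip z ~.11
X=tool([0,0,-1],H)
p1,Q1=plan([.53,-.16,.24],X,6)
plan([.589,-.273,.22],X,4,p1,Q1)
```

```text
[ 0.5096 -0.0613  0.142 ] [[-0.3748 -0.6599 -0.6512]
 [-0.9271  0.2669  0.2632]
 [ 0.0001  0.7024 -0.7118]] [-1.075  -0.5442 -1.3433] [-0.2451  0.6633  0.9819  0.1271  2.2663  1.7518] 0.02525122667834982
rows 6 d [ 14.   -1.2 -19.2] w [ 0.1298  0.0002 -0.0005]
 mid [ 0.5287 -0.1143  0.1855] end [ 0.53 -0.16  0.24]
rows 4 d [ 20.7 -24.2   5. ] w [-0. -0.  0.]
 mid [ 0.5595 -0.2165  0.23  ] end [ 0.589 -0.273  0.22 ]
```

View pics/v1.png

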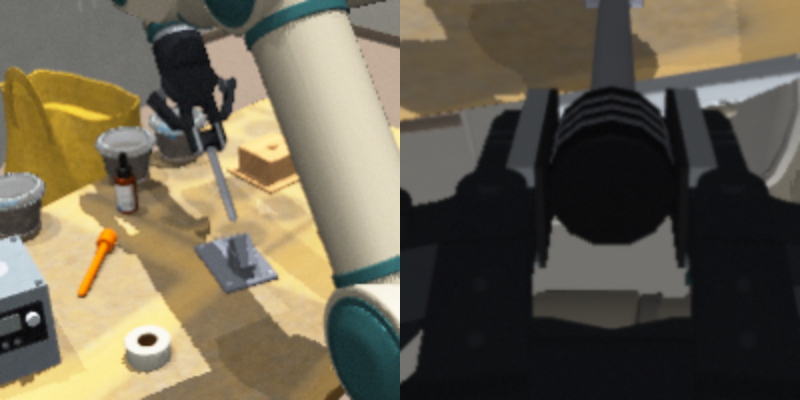

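{"op": "drive_tool", "data": {"increments": [[0,14,-1.2,-19.2,0.1298,0,0],[0,14,-1.2,-19.2,0.1298,0,0],[0,14,-1.2,-19.2,0.1298,0,0],[0,14,-1.2,-19.2,0.1298,0,0],[0,14,-1.2,-19.2,0.1298,0,0],[0,14,-1.2,-19.2,0.1298,0,0],[0,20.7,-24.2,5,0,0,0],[0,20.7,-24.2,5,0,0,0],[0,20.7,-24.2,5,0,0,0],[0,20.7,-24.2,5,0,0,0]]}}

```text
clock: 6.15
ee_pos: [0.5882, -0.2737, 0.2193]
orientation: [-0.0, -0.559, 0.829, 0.001]
contact_force: [0.4, 0.4, -1.1]
gripper_width: 0.0249
```

{"op": "drive_tool", "data": {"increments": [[0,0,0,0,0,0,0],[0,0,0,0,0,0,0]]}}

```text
clock: 6.35
ee_pos: [0.5879, -0.2731, 0.2187]
orientation: [-0.001, -0.559, 0.829, 0.001]
contact_force: [0.2, 0.2, -1.7]
gripper_width: 0.0247
```

Run:
```python
from h import *
s=shot('scene','s2.png'); im=shot('wrist','w4.png'); t=shot('top','t2.png'); p,Q,o=pose(); print(p,Q.as_matrix(),o['contact_force'],o['joints'],o['gripper_width'])
c=cam('scene');w=cam('wrist')
for k in (-.107,0,.027): print(k,'scene',proj(c,p+[0,0,k]),'wrist',proj(w,p+[0,0,k]))
print('hole',proj(c,[.589,-.273,.048]),proj(w,[.589,-.273,.048]),w[0]['tvec'],-w[1].T@w[2])
cv2.imwrite('pics/v2.png',np.hstack([cv2.resize(s[90:210,280:400,::-1],(400,400),interpolation=2),cv2.resize(t[100:220,330:450,::-1],(400,400),interpolation=2)]))
```

```text
[ 0.5884 -0.2723  0.2211] [[-0.3739 -0.9275  0.0007]
 [-0.9275  0.3739 -0.0002]
 [-0.0001 -0.0007 -1.    ]] [-0.2304 -0.0762 -1.0285] [-0.4904  0.4092  1.0074  0.0001  1.7244  1.4636] 0.024746343435306444
-0.107 scene [154.5077 336.0375] wrist [195.2262 326.1693]
0 scene [123.2553 335.8966] wrist [259.0414 326.6106]
0.027 scene [114.9873 335.8565] wrist [290.2582 326.8251]
hole [172.5247 336.1208] [174.9574 326.5004] [-0.032   0.5827  0.5619] [ 0.658  -0.2997  0.3653]
```

View pics/v2.png

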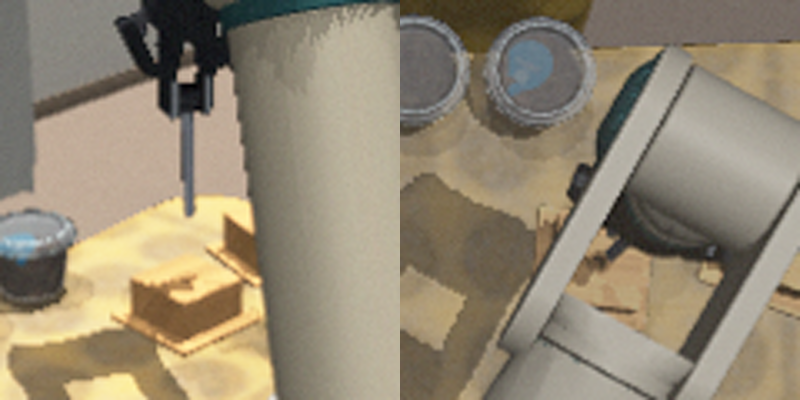

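View pics/w4.png

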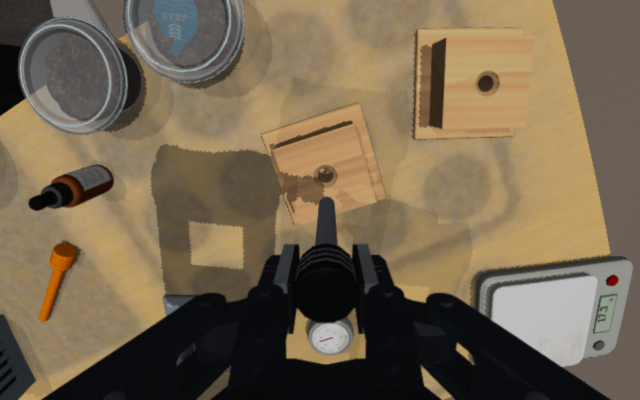

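Run:
```python
import cv2,numpy as np
im=cv2.imread('pics/w4.png');s=cv2.imread('pics/s2.png')
cv2.imwrite('pics/z4.png',np.hstack([cv2.resize(im[150:350,276:376],(300,600),interpolation=2),cv2.resize(s[90:190,300:370],(420,600),interpolation=2)]))
```

```text
(no output)
```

View pics/z4.png

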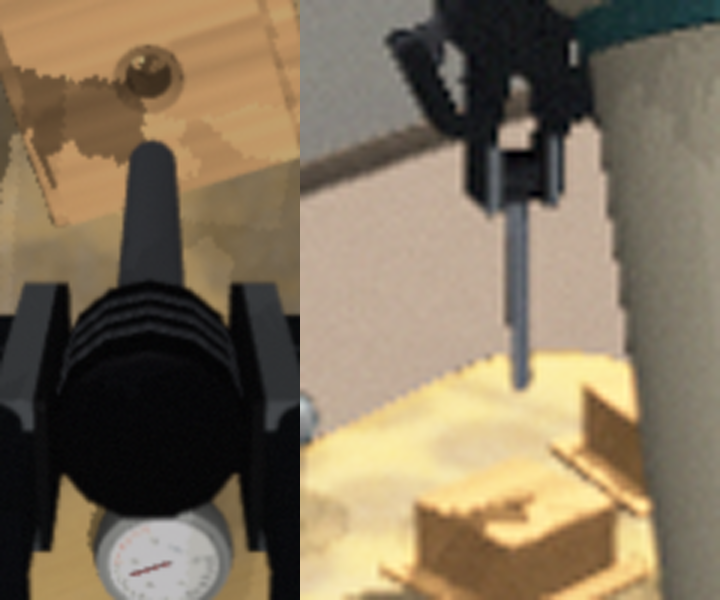

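{"op": "drive_tool", "data": {"increments": [[0,0,-2,15,0,0,0],[0,0,0,15,0,0,0],[0,0,0,15,0,0,0],[0,0,0,12,0,0,0],[0,0,0,8,0,0,0],[0,0,0,8,0,0,0],[0,0,0,8,0,0,0],[0,0,0,0,0,0,0]]}}

```text
clock: 7.3
ee_pos: [0.5901, -0.2738, 0.1384]
orientation: [-0.0, -0.559, 0.829, 0.001]
contact_force: [0.5, -0.7, -0.9]
gripper_width: 0.0249
```

Run:
```python
from h import *
im=shot('wrist','w5.png'); p,Q,o=pose(); print(p,o['contact_force'],o['moment'])
cv2.imwrite('pics/z5.png',cv2.resize(im[120:320,226:426,::-1],(600,600),interpolation=2))
```

```text
[ 0.5903 -0.2739  0.1392] [-0.0196  0.2582 -1.1389] [ 0.0208 -0.0968  0.009 ]
```

View pics/z5.png

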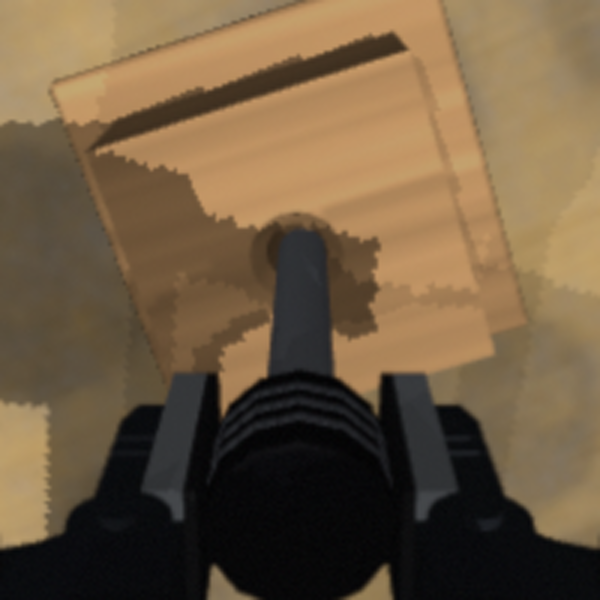

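{"op": "drive_tool", "data": {"increments": [[0,0,0,8,0,0,0],[0,0,0,8,0,0,0],[0,0,0,4,0,0,0],[0,0,0,0,0,0,0]]}}

```text
clock: 7.75
ee_pos: [0.5901, -0.2738, 0.1185]
orientation: [-0.0, -0.559, 0.829, 0.001]
contact_force: [-0.9, 0.5, -1.7]
gripper_width: 0.0247
```

{"op": "drive_tool", "data": {"increments": [[0,0,0,2,0,0,0],[0,0,0,2,0,0,0],[0,0,0,0,0,0,0]]}}

```text
clock: 8.05
ee_pos: [0.5904, -0.274, 0.1156]
orientation: [0.0, -0.559, 0.829, -0.0]
contact_force: [0.2, 0.0, -1.1]
gripper_width: 0.0247
```

{"op": "drive_tool", "data": {"increments": [[0.5,0,0,0,0,0,0],[0.5,0,0,0,0,0,0],[0.6,0,0,0,0,0,0],[0.6,0,0,0,0,0,0],[0.6,0,0,0,0,0,0],[0.6,0,0,0,0,0,0]]}}

```text
clock: 8.65
ee_pos: [0.5904, -0.274, 0.1158]
orientation: [0.0, -0.559, 0.829, -0.0]
contact_force: [0.3, 0.4, 0.8]
gripper_width: 0.0513
```

Run:
```python
from h import *
im=shot('wrist','w6.png'); s=shot('scene','s6.png');p,Q,o=pose(); print(p,o['contact_force'],o['gripper_width'])
w=cam('wrist');c=cam('scene')
print(proj(w,[*p[:2],.14]),proj(c,[*p[:2],.14]),proj(c,[*p[:2],.048]),(w[1]@[*p[:2],.14]+w[2])[2])
cv2.imwrite('pics/z6.png',np.hstack([cv2.resize(im[150:350,226:426,::-1],(400,400),interpolation=2),cv2.resize(s[90:190,290:390,::-1],(400,400),interpolation=2)]))
```

```text
[ 0.5904 -0.274   0.1157] [ 0.0315 -1.1461  0.2008] 0.05107192027287286
[286.6101 326.798 ] [146.8263 335.8939] [172.297  336.0031] 0.13670244064931775
```

View pics/z6.png

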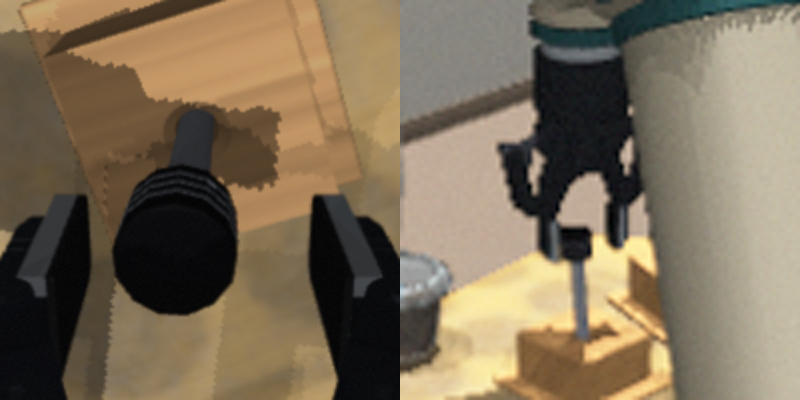

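Run:
```python
from h import *
w=cam('wrist');p,Q,o=pose()
im=cv2.imread('pics/w6.png');cv2.imwrite('pics/z6b.png',cv2.resize(im[195:315,275:355],None,fx=5,fy=5,interpolation=2))
for px in((272.5,313),(274,313)):
    X=atz(w,px,.1396); print(X,Q.inv().apply(X-p))
```

```text
[ 0.5984 -0.2712  0.1396] [-0.0056 -0.0063 -0.0239]
[ 0.5978 -0.2709  0.1396] [-0.0056 -0.0056 -0.0239]
```

View pics/z6b.png

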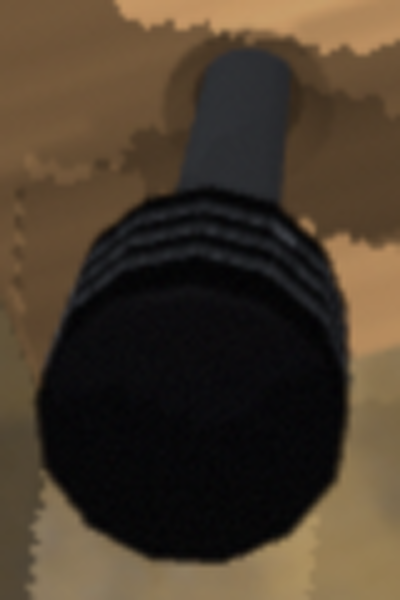

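Run:
```python
from h import *
p,Q,o=pose(); X=p+Q.apply([-.0054,-.0046,-.0239])
Q1=Q*R.from_rotvec([-.045,.045,0]); plan(X+Q1.apply([0,0,.0255]),Q1,2)
```

```text
rows 2 d [-2.1 -1.7  0.7] w [-0.0225  0.0225 -0.    ]
 mid [ 0.5928 -0.2727  0.115 ] end [ 0.5952 -0.2713  0.1142]
```

{"op": "drive_tool", "data": {"increments": [[0.6,-2.1,-1.7,0.7,-0.0225,0.0225,0],[0.6,-2.1,-1.7,0.7,-0.0225,0.0225,0],[0.6,0,0,0,0,0,0],[0,0,0,0,0,0,0],[0,0,0,0,0,0,0],[0,0,0,0,0,0,0],[0,0,0,0,0,0,0],[0,0,0,0,0,0,0]]}}

```text
clock: 9.55
ee_pos: [0.5951, -0.2714, 0.1142]
orientation: [-0.031, -0.559, 0.829, 0.006]
contact_force: [-0.1, 0.0, -0.3]
gripper_width: 0.0247
```

{"op": "drive_tool", "data": {"increments": [[0,0,0,-10,0,0,0],[0,0,0,-20,0.0225,-0.0225,0],[0,0,0,-20,0.0225,-0.0225,0],[0,0,0,-30,0,0,0],[0,0,0,-30,0,0,0],[0,0,0,-30,0,0,0],[0,0,0,-30,0,0,0],[0,0,0,0,0,0,0]]}}

```text
clock: 10.35
ee_pos: [0.5984, -0.2709, 0.293]
orientation: [0.004, -0.559, 0.829, -0.006]
contact_force: [0.8, 1.2, -0.1]
gripper_width: 0.0247
```

Run:
```python
from h import *
im=shot('wrist','w7.png'); s=shot('scene','s7.png');p,Q,o=pose(); print(p,Q.as_matrix(),o['contact_force'],o['gripper_width'],o['joints'])
w=cam('wrist');c=cam('scene')
for k in(-.1085,0.0015,.0255): print(proj(w,p+Q.apply([0,0,-k])),proj(c,p+Q.apply([0,0,-k])))
cv2.imwrite('pics/z7.png',np.hstack([cv2.resize(im[150:350,226:426,::-1],(400,400),interpolation=2),cv2.resize(s[50:150,290:390,::-1],(400,400),interpolation=2)]))
X=tool([0,0,-1],Q.as_matrix()[:,0])
# via (.56,0,.31) to above port
p1,Q1=plan([.60,-.05,.29],X,7)
X2=R.from_euler('z',.8)*X
plan([.5225,.287,.29],X2,10,p1,Q1)
```

```text
[ 0.5976 -0.2705  0.2865] [[-0.3748 -0.9271  0.0048]
 [-0.9271  0.3748 -0.0014]
 [-0.0005 -0.005  -1.    ]] [ 0.0602 -0.5738 -1.1355] 0.02466468865044591 [-0.4818  0.4315  0.8497  0.001   1.8555  1.4735]
[194.609  326.1648] [135.5225 333.3607]
[260.5389 326.6411] [102.0247 333.1856]
[288.2822 326.8403] [ 94.3615 333.1431]
rows 7 d [-29.3  11.5  -0.5] w [-0.0007  0.0001 -0.    ]
 mid [ 0.5986 -0.176   0.288 ] end [ 0.6  -0.05  0.29]
rows 10 d [-34.4   8.8  -0. ] w [ 0.   -0.   -0.08]
 mid [0.5954 0.1264 0.29  ] end [0.5225 0.287  0.29  ]
```

View pics/z7.png

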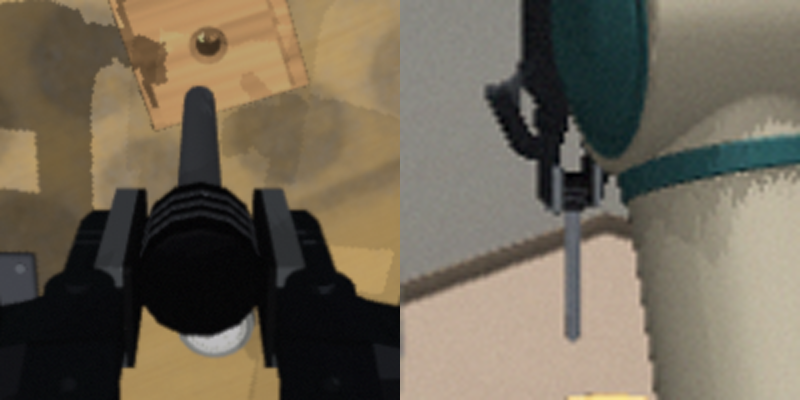

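{"op": "drive_tool", "data": {"increments": [[0,-29.3,11.5,-0.5,-0.0007,0,0],[0,-29.3,11.5,-0.5,-0.0007,0,0],[0,-29.3,11.5,-0.5,-0.0007,0,0],[0,-29.3,11.5,-0.5,-0.0007,0,0],[0,-29.3,11.5,-0.5,-0.0007,0,0],[0,-29.3,11.5,-0.5,-0.0007,0,0],[0,-29.3,11.5,-0.5,-0.0007,0,0]]}}

```text
clock: 11.15
ee_pos: [0.599, -0.0487, 0.2863]
orientation: [-0.002, -0.559, 0.829, 0.003]
contact_force: [0.1, 0.8, -1.1]
gripper_width: 0.025
```

{"op": "drive_tool", "data": {"increments": [[0,-34.4,8.8,0,0,0,-0.08],[0,-34.4,8.8,0,0,0,-0.08],[0,-34.4,8.8,0,0,0,-0.08],[0,-34.4,8.8,0,0,0,-0.08],[0,-34.4,8.8,0,0,0,-0.08],[0,-34.4,8.8,0,0,0,-0.08],[0,-34.4,8.8,0,0,0,-0.08],[0,-34.4,8.8,0,0,0,-0.08],[0,-34.4,8.8,0,0,0,-0.08],[0,-34.4,8.8,0,0,0,-0.08]]}}

```text
clock: 12.15
ee_pos: [0.5209, 0.2881, 0.287]
orientation: [0.001, 0.839, -0.544, -0.003]
contact_force: [0.4, 0.6, -1.5]
gripper_width: 0.0249
```

{"op": "drive_tool", "data": {"increments": [[0,0,0,0,0,0,0],[0,0,0,0,0,0,0],[0,0,0,0,0,0,0]]}}

```text
clock: 12.45
ee_pos: [0.5223, 0.2861, 0.2879]
orientation: [0.001, 0.837, -0.547, -0.002]
contact_force: [0.5, -0.3, -1.3]
gripper_width: 0.0247
```

Run:
```python
from h import *
im=shot('wrist','w8.png'); s=shot('scene','s8.png');p,Q,o=pose(); print(p,Q.as_matrix(),o['contact_force'],o['gripper_width'],o['joints'])
w=cam('wrist');c=cam('scene')
for k in(-.1085,0.0015,.0255): print(proj(w,p+Q.apply([0,0,-k])),proj(c,p+Q.apply([0,0,-k])))
print('port',proj(w,[.5225,.287,.118]),proj(c,[.5225,.287,.118]))
cv2.imwrite('pics/z8.png',np.hstack([cv2.resize(im[120:320,226:426,::-1],(400,400),interpolation=2),cv2.resize(s[120:270,130:280,::-1],(400,400),interpolation=2)]))
```

```text
[0.5226 0.2859 0.2882] [[ 0.4021 -0.9156 -0.0047]
 [-0.9156 -0.4021  0.0013]
 [-0.0031  0.0038 -1.    ]] [-0.0479 -0.0351 -1.0241] 0.024579754863219186 [0.4371 0.2533 1.0662 0.0033 1.8259 1.5949]
[195.2507 326.2695] [212.537 191.303]
[261.5157 326.8686] [168.6718 182.1766]
[289.3767 327.1191] [158.3923 180.0744]
port [175.9294 325.5829] [235.01   195.5853]
```

View pics/z8.png

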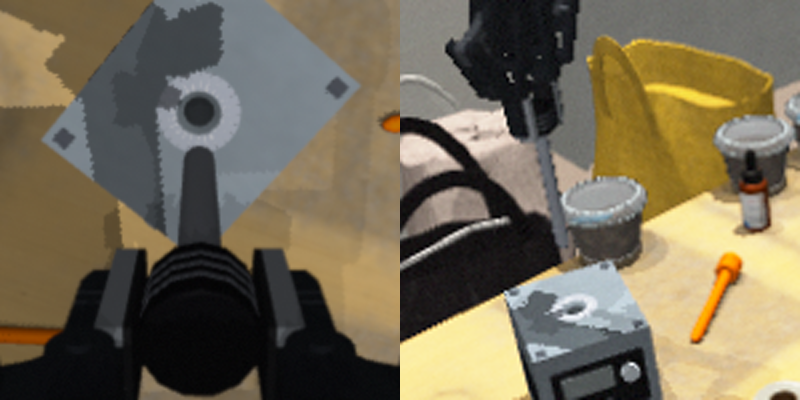

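{"op": "drive_tool", "data": {"increments": [[0,-1,0,25,0,0,0],[0,0,0,25,0,0,0],[0,0,0,10,0,0,0],[0,0,0,8,0,0,0],[0,0,0,8,0,0,0],[0,0,0,8,0,0,0],[0,0,0,0,0,0,0]]}}

```text
clock: 13.25
ee_pos: [0.5214, 0.2877, 0.2039]
orientation: [0.001, 0.838, -0.546, -0.002]
contact_force: [2.1, -1.4, -2.2]
gripper_width: 0.0245
```

Run:
```python
from h import *
im=shot('wrist','w9.png'); s=shot('scene','s9.png');p,Q,o=pose(); print(p,Q.as_matrix(),o['contact_force'],o['moment'])
cv2.imwrite('pics/z9.png',np.hstack([cv2.resize(im[120:320,226:426,::-1],(400,400),interpolation=2),cv2.resize(s[120:270,130:280,::-1],(400,400),interpolation=2)]))
```

```text
[0.5216 0.2879 0.2048] [[ 0.4037 -0.9149 -0.0036]
 [-0.9149 -0.4038  0.0015]
 [-0.0028  0.0027 -1.    ]] [ 1.4155 -1.3321 -1.3989] [-0.1875 -0.3807  0.0067]
```

View pics/z9.png

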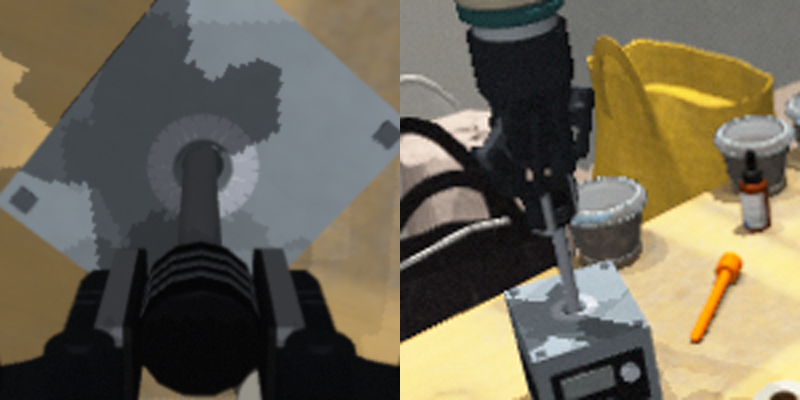

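{"op": "drive_tool", "data": {"increments": [[0,1,-0.3,3,0,0,0],[0,0,0,8,0,0,0],[0,0,0,8,0,0,0],[0,0,0,8,0,0,0],[0,0,0,8,0,0,0],[0,0,0,0,0,0,0]]}}

```text
clock: 13.95
ee_pos: [0.5214, 0.287, 0.1677]
orientation: [0.002, 0.838, -0.546, -0.003]
contact_force: [1.1, -0.9, -1.5]
gripper_width: 0.0247
```

{"op": "drive_tool", "data": {"increments": [[0,0.4,0,8,0,0,0],[0,0,0,8,0,0,0],[0,0,0,8,0,0,0],[0,0,0,7,0,0,0],[0,0,0,4,0,0,0],[0,0,0,0,0,0,0]]}}

```text
clock: 14.55
ee_pos: [0.5217, 0.2868, 0.1337]
orientation: [0.001, 0.838, -0.546, -0.002]
contact_force: [0.6, 0.2, -1.6]
gripper_width: 0.0247
```

{"op": "drive_tool", "data": {"increments": [[0,0,0,2,0,0,0],[0,0,0,1.5,0,0,0],[0,0,0,1,0,0,0],[0,0,0,0,0,0,0]]}}

```text
clock: 14.95
ee_pos: [0.5219, 0.287, 0.1301]
orientation: [0.0, 0.838, -0.546, -0.002]
contact_force: [1.6, 0.3, -0.8]
gripper_width: 0.0249
```

{"op": "drive_tool", "data": {"increments": [[0,0,0,1,0,0,0],[0,0,0,1,0,0,0],[0,0,0,0,0,0,0]]}}

```text
clock: 15.25
ee_pos: [0.5218, 0.2869, 0.128]
orientation: [0.001, 0.838, -0.546, -0.002]
contact_force: [0.3, 0.6, -1.1]
gripper_width: 0.0247
```

Run:
```python
from h import *
s=shot('scene','s10.png');p,Q,o=pose(); print(p,o['contact_force'])
c=cam('scene'); print([proj(c,[*p[:2],z]) for z in(.118,.128,.152)])
cv2.imwrite('pics/z10.png',cv2.resize(s[170:270,140:240,::-1],(600,600),interpolation=2))
```

```text
[0.5218 0.2869 0.128 ] [ 1.8508  0.1402 -1.3046]
[array([235.1116, 195.7605]), array([231.5831, 195.0084]), array([222.9594, 193.1772])]
```

View pics/z10.png

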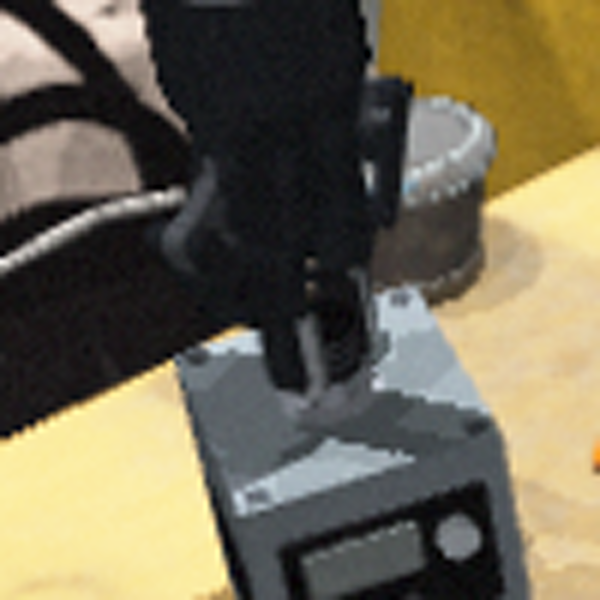

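{"op": "drive_tool", "data": {"increments": [[0,0,0,1,0,0,0],[0,0,0,1,0,0,0],[0,0,0,0,0,0,0]]}}

```text
clock: 15.6
ee_pos: [0.522, 0.287, 0.1264]
orientation: [0.0, 0.838, -0.546, -0.002]
contact_force: [0.2, -0.1, 0.8]
gripper_width: 0.0245
```

{"op": "drive_tool", "data": {"increments": [[0,0,0,0.5,0,0,0],[0,0,0,0,0,0,0]]}}

```text
clock: 15.8
ee_pos: [0.5221, 0.2871, 0.1263]
orientation: [0.0, 0.838, -0.546, -0.002]
contact_force: [-0.5, 0.2, 2.5]
gripper_width: 0.0245
```

{"op": "drive_tool", "data": {"increments": [[0.7,0,0,0,0,0,0],[0.7,0,0,0,0,0,0],[0.7,0,0,0,0,0,0],[0.7,0,0,0,0,0,0],[0.7,0,0,0,0,0,0],[0.7,0,0,-10,0,0,0],[0.7,0,0,-20,0,0,0],[0.7,0,0,-20,0,0,0],[0,0,0,-10,0,0,0],[0,0,0,0,0,0,0]]}}

```text
clock: 16.8
ee_pos: [0.5229, 0.2872, 0.1879]
orientation: [-0.001, 0.838, -0.546, -0.001]
contact_force: [-0.3, -0.5, 0.4]
gripper_width: 0.0317
```

{"op": "drive_tool", "data": {"increments": [[0,0,0,0,0,0,0],[0,0,0,0,0,0,0],[0,0,0,0,0,0,0],[0,0,0,0,0,0,0],[0,0,0,0,0,0,0]]}}

```text
clock: 17.3
ee_pos: [0.522, 0.2868, 0.1853]
orientation: [0.001, 0.838, -0.546, -0.002]
contact_force: [0.7, -0.5, -1.1]
gripper_width: -0.0001
```

Run:
```python
from h import *
im=shot('wrist','w11.png');s=shot('scene','s11.png');p,Q,o=pose(); print(p,o['contact_force'],o['gripper_width'])
w=cam('wrist');c=cam('scene'); print([(proj(w,[.522,.287,z]),proj(c,[.522,.287,z])) for z in(.118,.128,.152)],'tcp',proj(w,p))
cv2.imwrite('pics/z11.png',np.hstack([cv2.resize(im[150:350,226:426,::-1],(400,400),interpolation=2),cv2.resize(s[170:270,140:240,::-1],(400,400),interpolation=2)]))
```

```text
[0.5221 0.2869 0.1855] [-0.3805 -0.1095 -0.2485] -0.000300641027276173
[(array([212.4297, 326.4504]), array([235.0945, 195.6973])), (array([217.6964, 326.4502]), array([231.5662, 194.945 ])), (array([232.4606, 326.4497]), array([222.943 , 193.1131]))] tcp [260.0159 326.7933]
```

View pics/z11.png

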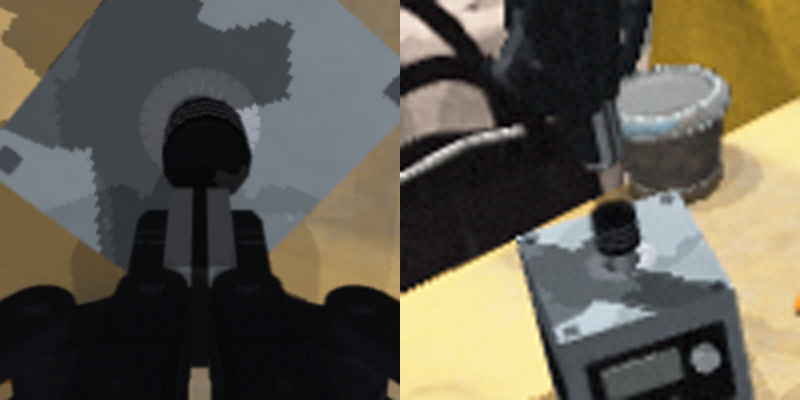

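{"op": "drive_tool", "data": {"increments": [[0,1,0,10,0,0,0],[0,0,0,10,0,0,0],[0,0,0,8,0,0,0],[0,0,0,2,0,0,0],[0,0,0,2,0,0,0],[0,0,0,1,0,0,0],[0,0,0,0,0,0,0]]}}

```text
clock: 18.1
ee_pos: [0.5225, 0.2861, 0.1528]
orientation: [0.0, 0.838, -0.546, -0.002]
contact_force: [0.4, -0.9, 0.5]
gripper_width: 0.0001
```

{"op": "drive_tool", "data": {"increments": [[0,0,0,1.5,0,0,0],[0,0,0,1.5,0,0,0],[0,0,0,1.5,0,0,0],[0,0,0,1.5,0,0,0],[0,0,0,1.5,0,0,0],[0,0,0,1.5,0,0,0]]}}

```text
clock: 18.7
ee_pos: [0.5231, 0.2866, 0.1459]
orientation: [-0.001, 0.838, -0.546, -0.001]
contact_force: [-1.0, 0.8, 9.0]
gripper_width: 0.0002
```

{"op": "drive_tool", "data": {"increments": [[0,0,0,1,0,0,0],[0,0,0,1,0,0,0],[0,0,0,1,0,0,0],[0,0,0,0.5,0,0,0]]}}

```text
clock: 19.1
ee_pos: [0.523, 0.2867, 0.1424]
orientation: [-0.001, 0.838, -0.546, -0.001]
contact_force: [-2.8, 0.8, 10.2]
gripper_width: -0.0004
```

{"op": "drive_tool", "data": {"increments": [[0,0,0,1,0,0,0],[0,0,0,0.5,0,0,0],[0,0,0,0,0,0,0]]}}

```text
clock: 19.4
ee_pos: [0.5231, 0.2868, 0.1423]
orientation: [-0.002, 0.838, -0.546, -0.001]
contact_force: [-4.6, -0.9, 14.6]
gripper_width: -0.0002
```

{"op": "drive_tool", "data": {"increments": [[0,0,0,1,0,0,0],[0,0,0,1,0,0,0],[0,0,0,0,0,0,0],[0,0,0,0,0,0,0]]}}

```text
clock: 19.8
ee_pos: [0.5232, 0.2869, 0.1422]
orientation: [-0.002, 0.838, -0.546, -0.001]
contact_force: [-9.2, -2.1, 22.0]
gripper_width: 0.0003
```

Force is rising with no more travel, so the cap is against the top face. I'll retreat and check.

{"op": "drive_tool", "data": {"increments": [[0,0,0,-5,0,0,0],[0,0,0,-10,0,0,0],[0,0,0,-25,0,0,0],[0,0,0,-30,0,0,0],[0,0,0,-30,0,0,0],[0,0,0,0,0,0,0],[0,0,0,0,0,0,0]]}}

```text
clock: 20.5
ee_pos: [0.523, 0.2859, 0.2372]
orientation: [-0.0, 0.838, -0.546, -0.002]
contact_force: [0.6, -0.9, -1.1]
gripper_width: -0.0001
```

Run:
```python
from h import *
im=shot('wrist','w12.png');s=shot('scene','s12.png');p,Q,o=pose(); print(p,o['contact_force'])
cv2.imwrite('pics/z12.png',np.hstack([cv2.resize(im[120:320,226:426,::-1],(400,400),interpolation=2),cv2.resize(s[170:270,140:240,::-1],(400,400),interpolation=2)]))
```

```text
[0.5224 0.2857 0.2352] [-0.5467  0.0047 -0.9838]
```

View pics/z12.png

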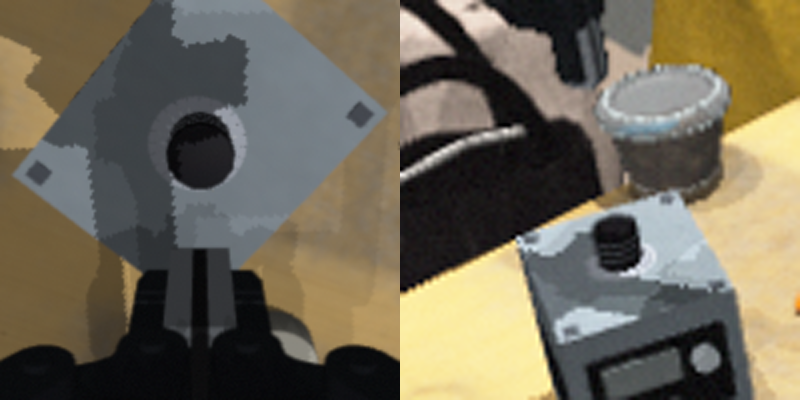

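View pics/s12.png

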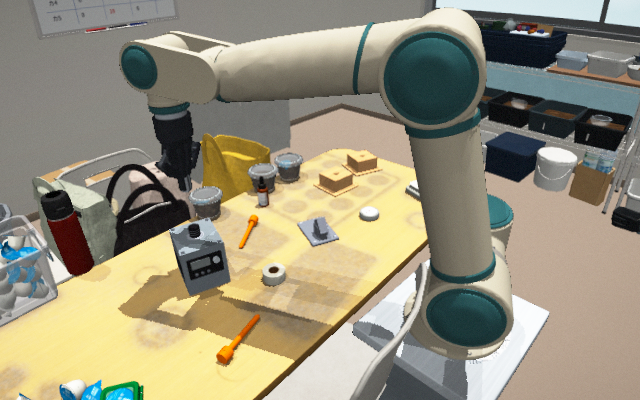

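The cap sits flush on the calibrator (scene pixel about 236, 194). The dropper, label roll and dial gauge are where they were, and the gripper is clear.

```bash
python3 -c "
from station import *
print(job_done())"
```

```text
the job is handed in; nothing more can be done
None
```

The probe is fully home in the calibrator's port and the job is handed in at about 20.6 s on the robot's clock; no verdict was reported.

- **Holster to stand:** I pulled the probe out of the holster along its axis and stood it in the stand nearest the base. Then I let go. It leaned a little after release, an estimated 0.05–0.07 rad against the 0.15 rad limit.
- **Stand to calibrator:** I took the probe again by its cap and lowered it into the port in small steps. I felt contact at about 4 N and let go, and the picture showed the cap standing clear of the top face.
- **Pressing home:** I pressed with closed fingers. The cap went down about 10 mm until the fingertips stopped at z = 0.142 m, which is where the cap's top should be when flush. The force then rose to 22 N with no further travel.

**Last checks:** The pictures show the cap flush and centred, with no visible lean. The gripper was about 9 cm clear of the cap, and the three bystanders looked unmoved. At the end of the press there was a sideways force of about 9 N, which was gone after I backed off. No check failed, but I did not measure the final tilt or the bystanders' positions in numbers.

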